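# Put the instrument battery on its charging shoe

### The job

Put the larger battery pack, the one with the wide flat foot, on charge: set it on the open front end of the charging shoe and slide it in under the two rails, past the sprung catches, until it is fully home against the end stop. Let go of it there, and leave the smaller spare pack where it lies.

Things in the scene. Friction and masses are not known exactly. Their poses are not given: they have to be found in the camera images.
- battery: Larger dark plastic battery pack, 0.3 kg, upright, loose. Flat foot 66 (x) x 64 (y) x 6 mm thick; on it a block 60 (x) x 46 (y) mm, 60 mm overall height. Origin: centre of the underside, z up. It slides along its own x and is the same both ways round. Grip the block across the 46 mm with the fingertips at least 18 mm above the underside, so that they clear the rails.
- shoe: Fixed grey charging shoe. Origin: on the table, on its centre line; z up, +x is the way in (turned up to 25 deg from the robot's +x). Slab 110 mm wide, x -90 to 140 mm, top = sliding floor, 12 mm above the table. Open front x -90 to -36 mm: set the pack down with its origin at x = -70. Guides 12 mm high narrow from y +-50 (x = -36) to +-38 mm (x = -8). Hump 16 mm above the floor at x 107 to 137.
- shoe_home (a point): Where the pack's origin (underside centre) is when home: on the shoe's floor, shoe x = 47, y = 0, z = 12 mm; same axes. Rails at shoe x 14 to 80: walls at y +-34.5, lips in to y +-27, 10 to 14 mm above the floor; the foot goes under. End stop at x = 80, 14 mm high. Sprung steel rollers at x = 6 reach in to y +-28.5; the foot parts them (a push of 10 N or less) and they snap in behind it.
- spare: The smaller dark plastic battery pack, for another instrument, to be left alone: foot 46 x 50 x 6 mm, overall height 36 mm. Origin: centre of the underside. The two packs may lie in either place, beside the shoe on the robot's right.
There are look-alikes about, which are no part of the job. What is shaped like the battery but yellow is not meant.

How it is judged:
By the outcome, as a careful person would: the job done as asked, in the order asked, and still so for the second after the job is handed in, with the robot touching nothing.
It also fails if it takes over 35 s, if anything falls off the work surface, if the arm or the gripper's body presses on something with over 40 N, if the wrist force passes 120 N, or if a joint passes its speed limit or range.

### The arm

A 7-joint arm with a two-finger parallel gripper is mounted at the origin on the work surface. World frame = base frame: x ahead of the robot, y to its left, z up, the work surface at z = 0. Lengths are in mm, angles in rad, forces in N, time in s.
With the tool pointing down it reaches from about 400 to 875 mm from the base axis. Payload 4.4 kg.
Tool frame: the origin (TCP) lies on the centre line of the jaws, within the pads' length; the fingertips stand 19 mm ahead of it and the grasp point (between the pads) is the TCP; z points along the fingers, y is the line along which they close (so a half turn about z gives the same grasp; the last joint's range is limited). The gripper opens to 85 mm and grips with 20 to 120 N. Pads are 22 mm wide; open, the fingers measure 114 mm over their backs; the gripper's body (76 mm by 85 mm) begins 54 mm behind the grasp point. The pads swing forward as they close: fully open they stand 13 mm farther back than shut.
Start: joints at [1.17, 0.628, 0.038, 1.517, -0.027, 0.996, -0.02], TCP at [213.604, -613.914, 250.313] pointing down, gripper open.
Joint ranges: [-3.06, 3.06], [-0.37, 2.12], [-1.25, 1.32], [0.18, 2.47], [-1.1, 4.24], [0.23, 1.98], [-2.94, 2.94]. Speed limits (rad/s): [2.57, 2.57, 3.14, 3.14, 3.14, 3.14, 3.14].

### API

Orientations are given as [roll, pitch, yaw] about the fixed x, y, z axes, in that order (R = Rz(yaw) Ry(pitch) Rx(roll)).
In Python, from cell import ctrl, viewer, silhouettes gives the robot as it stands.
- The arm moves only by the shell command python3 -m creep 'ROWS'. ROWS is JSON, a list of rows, each an object with "jaw": the gripper command: -1 is shut, 1 is fully open, values between are in proportion; "xyz": the shift along the tool's x, y, z in mm, a list of three; "angular": the turn, a rotation vector about the tool's x, y, z in rad, a list of three. In form: [{"jaw": jaw, "xyz": [tx, ty, tz], "angular": [rx, ry, rz]}, ...]. A call has 1 to 12 rows; each row is the pose to reach, as a shift and turn from the pose commanded when the call began, along the tool's axes at that moment; what a row does not reach only later rows make up. A row lasts 1/8 s, in which the tool goes at most 62.5 mm and 10.7 degrees, less where a joint would pass 70% of its speed; a pose out of reach is approached as far as the arm can. A call with a gripper value outside its range is refused whole. The fingers move at their own pace and stop on an object; the grip force is fixed at half the most. Time passes only in rows, so rows that repeat a pose let the fingers close. It gives the time, the measured TCP pose, the force, the opening and the grip force at its end, in the units of the state.
- ctrl.read_state(): the state, without advancing time (a new reading comes with each control period).
- viewer.get_image(name): name is "scene" or "top"; returns (picture, depth): 400x640x3 uint8, red, green, blue; 400x640 float32, mm along the optical axis (not along the pixel's ray), 0 where there is no reading.
- viewer.camera_model(name): a dict with "fx", "fy", "cx", "cy" (pixels), "T" (4x4, takes a point from camera to world coordinates). Camera axes: x right, y down, z forward; pixel columns grow to the right and rows downward; lengths in mm; the calibration is good to about 2 mm. A picture is of the moment at which its call begins. camera_model takes no time and is no camera call.
- ctrl.finish_job(): hands the job in; it is judged then, once.
Trained networks look in the newest picture that a camera, given by its name, has taken for a name from the list of things; names that differ only in an ending like _2 or _b are one class to them, and where a whole thing is asked for, a point or a joint stands for the part that bears it (a point fixed in the world has none). Each returns a list of dicts, best first, with "score" (0 to 1); they miss things now and then, are a little off and sometimes report something else, mostly with a low value. They report only what shows in the picture. A call takes as long as a camera call. They do not tell look-alikes from the thing itself.
- silhouettes(camera, target): "pixels" (400x640 bool, what is visible of it) and "xy" ([column, row] in pixels, amid what is visible of it).
The state is a dict: "clock": time; "qpos": joint angles; "qd": joint speeds; "tau": joint torques, N m; "eef_pos": TCP position; "tool_rot": TCP orientation; "force": force on the tool from outside, world axes, zero at the start; "torque": the same for the moment, N m; "width": finger opening in mm; "gripper_force": force on a finger pad.
Only numpy, scipy, OpenCV 4.12 (cv2) and the standard library are available. Lean on these libraries where they do the work, as an engineer would, in place of code of your own. Each camera call takes 0.05 s, during which the arm holds its last target. There are 200 camera calls.

## Working session

There is one attempt and no reset: what is moved stays moved. The work goes in short steps, Python scripts to look and compute and a shell command to move; the robot and the scene stay as the last step left them, time stands still between calls to the robot, and variables do not carry over. Pictures are saved under pics/ and viewed, at most 10 in all, crops included, and the job is handed in when it is done.

```bash
mkdir -p pics; ls; cat > h.py <<'E'
import numpy as np, cv2
from cell import ctrl, viewer, silhouettes
def cloud(name):
    p,d=viewer.get_image(name); m=viewer.camera_model(name); T=np.array(m["T"])
    v,u=np.mgrid[:400,:640]
    P=np.stack([(u-m["cx"])/m["fx"]*d,(v-m["cy"])/m["fy"]*d,d],-1)@T[:3,:3].T+T[:3,3]
    P[d==0]=np.nan
    return p,P
E
python3 - <<'E'
from h import *
for n in("top","scene"):
    p,P=cloud(n); cv2.imwrite(f"pics/{n}0.png",p[...,::-1]); np.save(f"pics/{n}0.npy",P)
    for t in("battery","shoe","spare"):
        for s in silhouettes(n,t):
            q=P[s["pixels"]]; print(n,t,round(s["score"],2),np.round(s["xy"]),s["pixels"].sum(),np.nanmedian(q,0).round(),np.nanpercentile(q[:,2],95).round(1), np.median(p[s["pixels"]],0))
print(ctrl.read_state())
E
```

```text
pics
top battery 0.91 [300. 232.] 1179 [467. -20.  59.] 61.6 [178. 158.   0.]
top battery 0.88 [329. 173.] 1180 [585. -73.  59.] 61.4 [158.5 144.    0. ]
top battery 0.84 [369. 234.] 1159 [ 470. -142.   59.] 61.6 [32. 36. 37.]
top battery 0.58 [432. 259.] 1402 [ 431. -257.   58.] 61.5 [151.5 138.5   0. ]
top shoe 0.74 [196. 184.] 6876 [568. 180.  13.] 27.8 [ 91.  98. 101.]
top spare 0.57 [454. 190.] 689 [ 557. -315.   34.] 37.6 [30. 35. 33.]
scene battery 0.94 [278. 197.] 1625 [ 484. -163.   51.] 61.7 [41. 45. 43.]
scene battery 0.89 [353. 204.] 1441 [602. -90.  57.] 61.5 [136. 126.  12.]
scene battery 0.67 [316. 153.] 1358 [479. -33.  51.] 61.5 [118. 112.  12.]
scene battery 0.58 [214. 234.] 1680 [ 446. -278.   53.] 62.0 [121. 116.  18.]
scene shoe 0.78 [419. 125.] 4932 [587. 169.  13.] 27.8 [90. 96. 99.]
scene spare 0.92 [248. 302.] 987 [ 568. -331.   35.] 38.0 [45. 50. 46.]
{'clock': 0.4, 'qpos': array([ 1.17019497,  0.62856283,  0.03851253,  1.51753059, -0.02702198,
        0.99624677, -0.01997237]), 'qd': array([ 0.00061219, -0.00137675, -0.00098135, -0.00105467,  0.00150967,
        0.00209864,  0.00027044]), 'tau': array([-1.51748169e-03, -5.62664723e+01,  1.22337341e+00, -1.93476158e+01,
        1.07591628e-02,  4.32158704e-03, -6.91626852e-06]), 'eef_pos': array([ 213.58076513, -613.85196161,  250.16616451]), 'tool_rot': array([-3.14136322e+00, -3.34656512e-05,  3.34778929e-01]), 'force': array([-0.62763345,  0.34898807,  0.49604416]), 'torque': array([-0.03350942, -0.03423487,  0.01591376]), 'gripper_force': 0.0, 'width': 85.56443846252554}
```

View pics/top0.png

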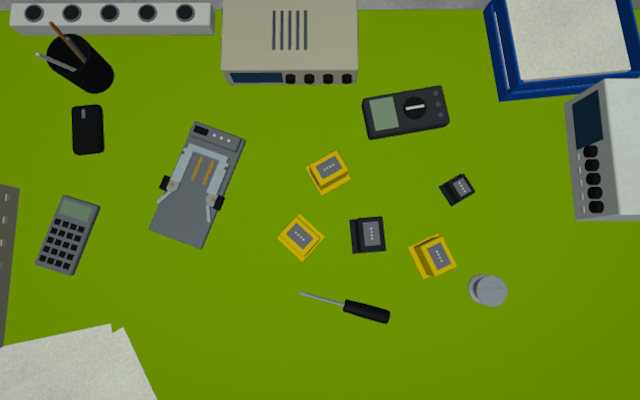

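View pics/scene0.png

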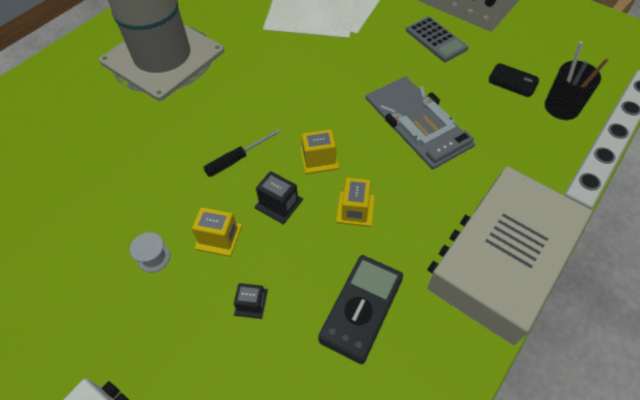

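The target is the dark pack at top px (369,234). The shoe is at px (197,185), with its open front at the lower left near px (180,230). The spare is at px (457,189), and the yellow packs are look-alikes. Next I'll get exact poses.

```bash
python3 - <<'E'
from h import *
def rect(xy):
    (c,s,a)=cv2.minAreaRect(xy.astype(np.float32)); return np.round(c,1),np.round(s,1),round(a,1)
for n in("top","scene"):
    P=np.load(f"pics/{n}0.npy"); p=cv2.imread(f"pics/{n}0.png")
    near=np.hypot(P[...,0]-472,P[...,1]+145)<52
    m=near&(P[...,2]>57)&(P[...,2]<65); q=P[m]; 
    q=q[(q[:,2]>np.median(q[:,2])-2.5)]
    print(n,"block",rect(q[:,:2]),np.median(q[:,2]),len(q))
    q=P[near&(P[...,2]>2.5)]; print(n,"all",rect(q[:,:2]))
    # shoe
    m=(np.hypot(P[...,0]-568,P[...,1]-178)<150)&(P[...,2]>7)&(P[...,2]<34)
    m=cv2.morphologyEx(m.astype(np.uint8),cv2.MORPH_OPEN,np.ones((3,3)))
    k,l,st,_=cv2.connectedComponentsWithStats(m); b=l==1+np.argmax(st[1:,4])
    q=P[b]; print(n,"shoe all",rect(q[:,:2]),np.median(q[:,2]))
    mm=cv2.morphologyEx(b.astype(np.uint8),cv2.MORPH_OPEN,cv2.getStructuringElement(cv2.MORPH_ELLIPSE,(23,23)))>0
    print(n,"shoe open",rect(P[mm][:,:2]))
    h=P[b&(P[...,2]>24.5)&(P[...,2]<31)]; print(n,"z>24.5",rect(h[:,:2]),len(h))
p=cv2.imread("pics/top0.png")[110:260,140:260]; cv2.imwrite("pics/c1.png",cv2.resize(p,None,fx=4,fy=4,interpolation=cv2.INTER_CUBIC))
E
```

```text
top block (array([ 472.9, -147.7]), array([59.7, 45.9]), 4.9) 59.68077588860581 816
top all (array([ 466.7, -145. ]), array([83.2, 97.2]), 14.2)
top shoe all (array([572.3, 181. ]), array([123.4, 228.5]), 70.6) 12.626985268752776
top shoe open (array([573.2, 182.4]), array([108.3, 200.8]), 73.8)
top z>24.5 (array([598.1, 170.6]), array([123.4, 170.2]), 69.2) 1612
scene block (array([ 474.6, -150.8]), array([60.3, 45.8]), 4.3) 60.10416090114131 695
scene all (array([ 477.3, -155.6]), array([92.5, 75.5]), 32.9)
scene shoe all (array([574.7, 176.7]), array([123.8, 231.9]), 70.2) 13.093921083761188
scene shoe open (array([572.4, 171.4]), array([105.8, 230.7]), 71.7)
scene z>24.5 (array([600.6, 165.4]), array([123. , 169.4]), 68.7) 1184
```

View pics/c1.png

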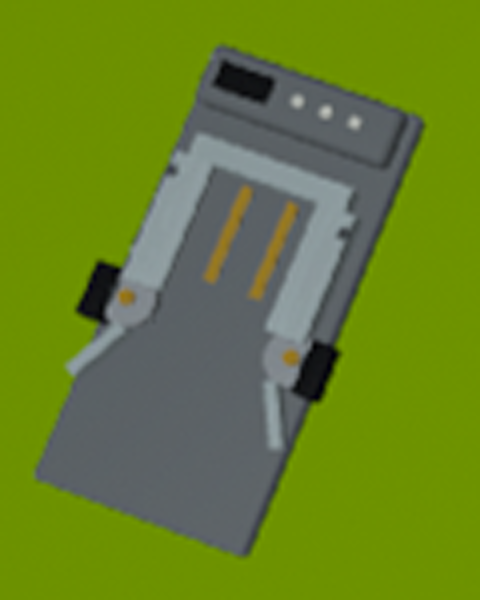

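```bash
cat > fit.py <<'E'
from h import *
from scipy.optimize import differential_evolution
def fit(P):
    q=P[np.hypot(P[...,0]-572,P[...,1]-179)<170]; q=q[~np.isnan(q[:,2])]; z=q[:,2]
    sg=lambda v:1/(1+np.exp(-v/0.7))
    def cost(t):
        a=np.radians(t[2]); d=q[:,:2]-t[:2]; x=d@[np.cos(a),np.sin(a)]; y=d@[-np.sin(a),np.cos(a)]
        ins=sg(x+90)*sg(140-x)*sg(y+55)*sg(55-y)
        c=np.sum(ins*(z<5))+np.sum((1-ins)*(z>9)*(z<20))
        band=(x>16)&(x<74)
        lip=sg(abs(y)-27)
        return c+np.sum(band*(abs(y)<34)*np.where(z>20,1-lip,lip))
    r=differential_evolution(cost,[(520,580),(165,215),(-25,-14)],seed=1,tol=1e-8,maxiter=150)
    return r.x.round(2),r.fun,len(q)
E
python3 - <<'E'
from fit import *
for n in("top","scene"):
    s,f,k=fit(np.load(f"pics/{n}0.npy")); a=np.radians(s[2]); print(n,s,f,k)
E
```

```text
top [550.24 190.15 -20.53] 225.00431794332087 23116
scene [551.05 188.53 -20.61] 332.4999692552144 15807
```

```bash
python3 -m creep '[{"jaw":1,"xyz":[50,-45,5],"angular":[0,0,0.04]},{"jaw":1,"xyz":[398,-353.5,110],"angular":[0,0,0.253]},{"jaw":1,"xyz":[398,-353.5,110],"angular":[0,0,0.253]},{"jaw":1,"xyz":[398,-353.5,110],"angular":[0,0,0.253]},{"jaw":1,"xyz":[398,-353.5,110],"angular":[0,0,0.253]},{"jaw":1,"xyz":[398,-353.5,110],"angular":[0,0,0.253]},{"jaw":1,"xyz":[398,-353.5,110],"angular":[0,0,0.253]},{"jaw":1,"xyz":[398,-353.5,110],"angular":[0,0,0.253]},{"jaw":1,"xyz":[398,-353.5,110],"angular":[0,0,0.253]},{"jaw":1,"xyz":[398,-353.5,110],"angular":[0,0,0.253]},{"jaw":1,"xyz":[398,-353.5,110],"angular":[0,0,0.253]},{"jaw":1,"xyz":[398,-353.5,110],"angular":[0,0,0.253]}]'
```

```text
clock: 1.9
eef_pos: [472.8, -151.0, 140.7]
tool_rot: [3.141, -0.0, 0.079]
force: [0.2, 0.7, -0.3]
width: 85.4
gripper_force: 0.0
```

```bash
python3 -m creep '[{"jaw":1,"xyz":[1,-1.5,40],"angular":[0,0,0]},{"jaw":1,"xyz":[1,-1.5,70],"angular":[0,0,0]},{"jaw":1,"xyz":[1,-1.5,90],"angular":[0,0,0]},{"jaw":1,"xyz":[1,-1.5,98],"angular":[0,0,0]},{"jaw":1,"xyz":[1,-1.5,98],"angular":[0,0,0]},{"jaw":-1,"xyz":[1,-1.5,98],"angular":[0,0,0]},{"jaw":-1,"xyz":[1,-1.5,98],"angular":[0,0,0]},{"jaw":-1,"xyz":[1,-1.5,98],"angular":[0,0,0]},{"jaw":-1,"xyz":[1,-1.5,98],"angular":[0,0,0]},{"jaw":-1,"xyz":[1,-1.5,98],"angular":[0,0,0]},{"jaw":-1,"xyz":[1,-1.5,98],"angular":[0,0,0]}]'
```

```text
clock: 3.28
eef_pos: [474.8, -147.8, 43.2]
tool_rot: [3.141, -0.001, 0.082]
force: [0.7, 0.4, 5.7]
width: 45.8
gripper_force: 62.3
```

```bash
python3 -m creep '[{"jaw":-1,"xyz":[0,0,-30],"angular":[0,0,0]},{"jaw":-1,"xyz":[0,0,-75],"angular":[0,0,0]},{"jaw":-1,"xyz":[3,-20,-110],"angular":[0,0,0.05]},{"jaw":-1,"xyz":[8,-70,-110],"angular":[0,0,0.12]},{"jaw":-1,"xyz":[14,-120,-110],"angular":[0,0,0.2]},{"jaw":-1,"xyz":[20,-170,-110],"angular":[0,0,0.28]},{"jaw":-1,"xyz":[26,-220,-110],"angular":[0,0,0.35]},{"jaw":-1,"xyz":[32,-270,-110],"angular":[0,0,0.42]},{"jaw":-1,"xyz":[37,-320,-100],"angular":[0,0,0.441]},{"jaw":-1,"xyz":[40,-350,-80],"angular":[0,0,0.441]},{"jaw":-1,"xyz":[40,-359.5,-60],"angular":[0,0,0.441]},{"jaw":-1,"xyz":[40,-359.5,-60],"angular":[0,0,0.441]}]'
python3 - <<'E'
from h import *
for n in("top","scene"):
    p,P=cloud(n); cv2.imwrite(f"pics/{n}1.png",p[...,::-1]); np.save(f"pics/{n}1.npy",P)
s=ctrl.read_state(); print(s["eef_pos"],s["tool_rot"],s["force"],s["width"])
E
```

```text
clock: 4.78
eef_pos: [483.0, 214.5, 101.1]
tool_rot: [3.139, 0.003, -0.357]
force: [-0.8, -0.7, -2.1]
width: 45.6
gripper_force: 62.3
[484.80146116 213.02458459 102.64541953] [ 3.14097383e+00 -2.26598509e-04 -3.59925087e-01] [ 0.0308992  -0.55187714 -1.9362452 ] 45.593396384334895
```

View pics/scene1.png

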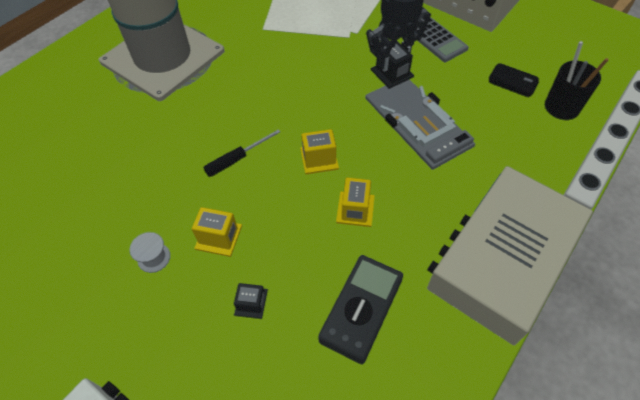

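The pack is in the gripper above the shoe's open front (scene px 393,72). Lowering it onto the floor now.

```bash
python3 -m creep '[{"jaw":-1,"xyz":[0,-1,20],"angular":[0,0,0]},{"jaw":-1,"xyz":[0,-1,35],"angular":[0,0,0]},{"jaw":-1,"xyz":[0,-1,42],"angular":[0,0,0]},{"jaw":-1,"xyz":[0,-1,45],"angular":[0,0,0]},{"jaw":-1,"xyz":[0,-1,47],"angular":[0,0,0]},{"jaw":-1,"xyz":[0,-1,47],"angular":[0,0,0]}]'
```

```text
clock: 5.62
eef_pos: [485.2, 214.9, 55.5]
tool_rot: [-3.141, -0.0, -0.359]
force: [0.2, -0.8, -3.2]
width: 45.4
gripper_force: 62.5
```

```bash
python3 -m creep '[{"jaw":-1,"xyz":[0,1,0.7],"angular":[0,0,0]},{"jaw":-1,"xyz":[12,1,0.7],"angular":[0,0,0]},{"jaw":-1,"xyz":[24,1,0.7],"angular":[0,0,0]},{"jaw":-1,"xyz":[34,1,0.7],"angular":[0,0,0]},{"jaw":-1,"xyz":[40,1,0.7],"angular":[0,0,0]},{"jaw":-1,"xyz":[46,1,0.7],"angular":[0,0,0]},{"jaw":-1,"xyz":[52,1,0.7],"angular":[0,0,0]},{"jaw":-1,"xyz":[58,1,0.7],"angular":[0,0,0]}]'
```

```text
clock: 6.62
eef_pos: [539.6, 193.8, 55.2]
tool_rot: [-3.141, -0.0, -0.359]
force: [-3.0, 3.1, 7.1]
width: 45.5
gripper_force: 63.6
```

```bash
python3 -m creep '[{"jaw":-1,"xyz":[6,0,-0.3],"angular":[0,0,0]},{"jaw":-1,"xyz":[12,0,-0.3],"angular":[0,0,0]},{"jaw":-1,"xyz":[19,0,-0.3],"angular":[0,0,0]},{"jaw":-1,"xyz":[26,0,-0.3],"angular":[0,0,0]},{"jaw":-1,"xyz":[33,0,-0.3],"angular":[0,0,0]},{"jaw":-1,"xyz":[40,0,-0.3],"angular":[0,0,0]},{"jaw":-1,"xyz":[46,0,-0.3],"angular":[0,0,0]},{"jaw":-1,"xyz":[50,0,-0.3],"angular":[0,0,0]}]'
```

```text
clock: 7.62
eef_pos: [586.1, 176.1, 55.3]
tool_rot: [-3.141, 0.0, -0.359]
force: [-2.5, 0.8, 6.5]
width: 45.3
gripper_force: 63.5
```

```bash
python3 -m creep '[{"jaw":-1,"xyz":[3,0,0],"angular":[0,0,0]},{"jaw":-1,"xyz":[6,0,0],"angular":[0,0,0]},{"jaw":-1,"xyz":[8,0,0],"angular":[0,0,0]},{"jaw":-1,"xyz":[9.5,0,0],"angular":[0,0,0]},{"jaw":-1,"xyz":[10.5,0,0],"angular":[0,0,0]},{"jaw":-1,"xyz":[10.5,0,0],"angular":[0,0,0]}]'
```

```text
clock: 8.38
eef_pos: [596.0, 172.5, 55.3]
tool_rot: [-3.141, -0.0, -0.359]
force: [-1.2, 2.0, 6.0]
width: 45.2
gripper_force: 63.6
```

```bash
python3 -m creep '[{"jaw":-1,"xyz":[1,0,0],"angular":[0,0,0]},{"jaw":-1,"xyz":[2,0,0],"angular":[0,0,0]},{"jaw":-1,"xyz":[3,0,0],"angular":[0,0,0]},{"jaw":-1,"xyz":[3,0,0],"angular":[0,0,0]}]'
```

```text
clock: 8.88
eef_pos: [596.2, 172.4, 55.4]
tool_rot: [3.142, 0.005, -0.358]
force: [-6.5, 2.4, 11.7]
width: 45.4
gripper_force: 64.3
```

```bash
python3 -m creep '[{"jaw":-1,"xyz":[1.5,0,0],"angular":[0,0,0]},{"jaw":-1,"xyz":[3,0,0],"angular":[0,0,0]},{"jaw":-1,"xyz":[3,0,0],"angular":[0,0,0]}]'
```

```text
clock: 9.25
eef_pos: [596.4, 172.3, 55.5]
tool_rot: [3.141, 0.01, -0.358]
force: [-11.1, 3.8, 18.4]
width: 45.6
gripper_force: 65.0
```

```bash
python3 -m creep '[{"jaw":-1,"xyz":[-4,0,0],"angular":[0,0,0]},{"jaw":-1,"xyz":[-4,0,0],"angular":[0,0,0]},{"jaw":0.7,"xyz":[-4,0,0],"angular":[0,0,0]},{"jaw":0.7,"xyz":[-4,0,0],"angular":[0,0,0]},{"jaw":0.7,"xyz":[-4,0,0],"angular":[0,0,0]},{"jaw":0.7,"xyz":[-4,0,0],"angular":[0,0,0]},{"jaw":0.7,"xyz":[-4,0,-20],"angular":[0,0,0]},{"jaw":0.7,"xyz":[-4,0,-60],"angular":[0,0,0]},{"jaw":0.7,"xyz":[-4,0,-120],"angular":[0,0,0]},{"jaw":0.7,"xyz":[-60,60,-160],"angular":[0,0,0]},{"jaw":0.7,"xyz":[-110,120,-160],"angular":[0,0,0]},{"jaw":0.7,"xyz":[-150,180,-160],"angular":[0,0,0]}]'
python3 -m creep '[{"jaw":0.7,"xyz":[-20,60,0],"angular":[0,0,0]},{"jaw":0.7,"xyz":[-20,120,0],"angular":[0,0,0]},{"jaw":0.7,"xyz":[-20,120,0],"angular":[0,0,0]},{"jaw":0.7,"xyz":[-20,120,0],"angular":[0,0,0]}]'
python3 - <<'E'
from h import *
from fit import fit
for n in("top","scene"):
    p,P=cloud(n); cv2.imwrite(f"pics/{n}2.png",p[...,::-1]); np.save(f"pics/{n}2.npy",P)
    s,_,_=fit(np.load(f"pics/{n}0.npy")); a=np.radians(s[2])
    m=(np.hypot(P[...,0]-594.6,P[...,1]-172.8)<50)&(P[...,2]>60)&(P[...,2]<80); q=P[m]; q=q[q[:,2]>np.median(q[:,2])-2.5]
    c,w,ang=cv2.minAreaRect(q[:,:2].astype(np.float32)); d=np.array(c)-s[:2]
    print(n,"shoe xy",d@[np.cos(a),np.sin(a)],d@[-np.sin(a),np.cos(a)],w,ang,np.median(q[:,2]))
p=cv2.imread("pics/top2.png")[110:260,140:260]; cv2.imwrite("pics/c2.png",cv2.resize(p,None,fx=4,fy=4,interpolation=cv2.INTER_CUBIC))
s=ctrl.read_state(); print(s["clock"],s["eef_pos"],s["force"])
E
```

```text
clock: 10.75
eef_pos: [439.6, 81.9, 214.5]
tool_rot: [-3.139, -0.003, -0.359]
force: [0.4, -0.8, 0.2]
width: 72.8
gripper_force: 0.0
clock: 11.25
eef_pos: [380.6, -22.7, 213.5]
tool_rot: [-3.14, -0.002, -0.36]
force: [-0.2, 0.0, 0.3]
width: 72.6
gripper_force: 0.0
top shoe xy 47.3180233144389 -1.5122219113499398 (45.91645050048828, 59.86960220336914) 69.15776062011719 71.90351778172692
scene shoe xy 49.96281844726007 -2.7969414115563787 (46.79108810424805, 59.82161331176758) 70.63864135742188 71.60243257955881
11.35 [380.69030194 -21.75409161 213.02264968] [-0.54575491 -0.67299219 -0.24900546]
```

View pics/c2.png

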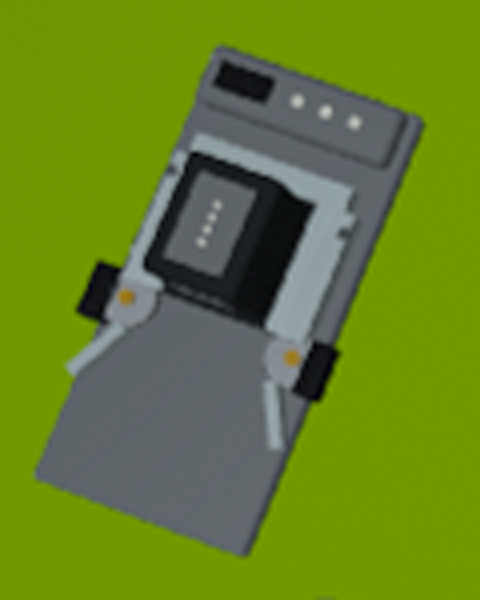

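The pack sits under both rails (crop px 225,235). Both rollers have snapped in behind the foot, and its measured shoe x is about 47–50, so it is home. Handing the job in.

```bash
python3 -c "
from cell import ctrl
print(ctrl.finish_job())"
```

```text
the job is handed in; nothing more can be done
None
```

The larger dark battery pack is fully home in the charging shoe: it stopped firmly against the end stop, the catches closed behind it, and the gripper let go. The spare was not touched, and the job was handed in at about 11.4 s.

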